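# Unbar the pastel rack and take out the full tin

## Task

The two tins of pastels in the wooden rack are locked in by the yellow bar that lies in the rack's U brackets: lift the bar straight up out of both brackets, keeping it level so that both ends come clear together, and lay it across both cork-topped blocks of the bar rest. Then find out which tin is the full one (they look alike, but it is much heavier) and set it upright, fully on the square blue board, leaving the empty one standing in a bay of the rack. Set things down rather than dropping them, and do not disturb the other things on the table.

Things in the scene. Friction and masses are not known exactly. Their poses are not given: they have to be found in the camera images.
- rack: fixed wooden rack left or right of the board, 310 (x) x 84 (y) mm, base 10 mm thick. Origin: centre of underside; x lengthwise, away from robot. Bays at x = -65, +65 mm, inside 94 x 68 mm, rim 6 mm above the base, a tin standing on the base in each. At x = -132, +132 mm dark U brackets, 18 mm (x) by 52 mm (y), seat 60 mm wide: slot 24 mm wide, open upwards, floor 60 mm, tops 94 mm above table.
- bracket1 (a point): centre of the slot floor of the bracket at the rack's -x end, 60 mm above the table
- bracket2 (a point): centre of the slot floor of the bracket at the rack's +x end, 60 mm above the table
- bar: loose yellow square bar with brown ends, 300 (x) x 18 (y) x 18 (z) mm, about 120 g. Origin: centre of its underside; x along it, z up. At the start it lies in both bracket slots along the rack, underside 60 mm above the table and 10 mm above the tins' lids; below its middle is a gap of about 46 mm between the tins.
- bar_end1 (a point): point on the bar's centre line, 132 mm from its middle towards its -x end, 9 mm above its underside; at the start it lies in bracket1
- bar_end2 (a point): the same at the +x end, in bracket2 at the start
- tin_a: closed red tin, paper label on its lid, 84 (x) x 56 (y) x 40 (z) mm. Origin: centre of its underside, z up. The two tins look just the same; one is full (about 400 g), one empty (about 100 g), each give or take 15 per cent; nothing seen or named tells which. Starts in either bay of the rack, long side along the rack.
- tin_b: closed red tin, paper label on its lid, 84 (x) x 56 (y) x 40 (z) mm. Origin: centre of its underside, z up. The two tins look just the same; one is full (about 400 g), one empty (about 100 g), each give or take 15 per cent; nothing seen or named tells which. Starts in either bay of the rack, long side along the rack.
- rest: fixed bar rest on the other side of the board from the rack: dark plank 340 (x) x 80 (y) x 8 (z) mm with two cork-topped blocks, each 60 (x) x 90 (y) mm, centred at x = -110 and +110 mm, tops 38 mm above the table. Origin: centre of its underside; x along its length, away from the robot, z up. The bar is to lie along it, underside 38 mm above the table.
- board: fixed square blue board, 140 x 140 x 6 mm, between rack and rest. Origin: centre of its underside; its top is 6 mm above the table.
- pencil_red: Bystander, leave alone: red pencil, 160 x 9 x 9 mm, lying along its x next to the board on the robot's side. Origin: centre of its underside.
- pencil_green: Bystander, leave alone: green pencil, 160 x 9 x 9 mm, lying at the back of the table. Origin: centre of its underside.
- pastel_black: Bystander, leave alone: black pastel stick, 58 x 12 x 12 mm, lying just beyond the board. Origin: centre of its underside.
- pastel_teal: Bystander, leave alone: blue pastel stick, 58 x 12 x 12 mm, lying at the back of the table. Origin: centre of its underside.
- eraser: Bystander, leave alone: white eraser in a grey sleeve, 50 x 24 x 14 mm, at the back of the table. Origin: centre of its underside.
- brush_pot: Bystander, leave alone: terracotta-coloured pot of brushes, 84 mm across, about 180 mm high with its brushes, at the far left. Origin: centre of its underside.
- ink_bottle: Bystander, leave alone: amber ink jar with black cap, 54 mm across, 70 mm high, at the far right. Origin: centre of its underside.
Things that resemble listed ones, but are neither listed nor needed, are in the scene too. Leave any green or purple look-alike of the tin_a alone.

How it is judged:
By the outcome, as a careful person would: the job done as asked, in the order asked, and still so for the second after the job is handed in, with the robot touching nothing.
It also fails if it takes over 72 s, if anything falls off the work surface, if the arm or the gripper's body presses on something with over 40 N, if the wrist force passes 120 N, or if a joint passes its speed limit or range.

## Robot

A 6-joint arm with a two-finger parallel gripper is mounted at the origin on the work surface. World frame = base frame: x ahead of the robot, y to its left, z up, the work surface at z = 0. Lengths are in m, angles in rad, forces in N, time in s.
With the tool pointing down it reaches from about 0.25 to 0.725 m from the base axis. Payload 4 kg.
Tool frame: the origin (TCP) lies at the very end of the fingers, on their centre line; the grasp point (between the pads) lies 19 mm behind it; z points along the fingers, y is the line along which they close (so a half turn about z gives the same grasp; the last joint's range is limited). The gripper opens to 85 mm and grips with 20 to 120 N. Pads are 22 mm wide; open, the fingers measure 114 mm over their backs; the gripper's body (76 mm by 85 mm) begins 54 mm behind the grasp point. The pads swing forward as they close: fully open they stand 13 mm farther back than shut.
Start: joints at [-1.198, 0.241, 0.005, 1.335, 0, 1.571], TCP at [0.182, -0.466, 0.231] pointing down, gripper open.
Joint ranges: [-2.72, 2.72], [-1.05, 1.87], [-1.09, 1.28], [-1.99, 2.15], [-1.42, 1.44], [-3.14, 3.14]. Speed limits (rad/s): [2.79, 2.79, 3.14, 3.14, 3.14, 3.14].

## Interface

Orientations are given as a unit quaternion [x, y, z, w].
In Python, from workcell import bot, vision, workorder, boxes_of gives the robot as it stands.
- The arm moves only by the tool send_rows, never from a script. Its argument "motion" is text: rows parted by semicolons, each of 5 numbers parted by spaces: the closure, from -1 (fully open) to 1 (shut), so that 0 is half open, then the shift along the tool's x, y, z in cm, then the turn about the tool's z in rad. In form: claw x y z twist; .... A call has 1 to 5 rows; each row is the pose to reach, as a shift and turn from the pose commanded when the call began, along the tool's axes at that moment; what a row does not reach only later rows make up. A row lasts 1/10 s, in which the tool goes at most 50 mm and 8.59 degrees, less where a joint would pass 70% of its speed; a pose out of reach is approached as far as the arm can. A call with a gripper value outside its range is refused whole. The fingers move at their own pace and stop on an object; the grip force is fixed at half the most. Time passes only in rows, so rows that repeat a pose let the fingers close. It gives the time, the measured TCP pose, the force, the opening and the grip force at its end, in the units of the state.
- bot.get_obs(): the state, without advancing time (a new reading comes with each control period).
- vision.camera(name): name is "scene" or "top" or "wrist"; returns the picture (400x640x3 uint8, red, green, blue); there is no depth.
- vision.camera_model(name): a dict with "fov_y" (degrees; the focal length in pixels is half the picture's height over the tangent of half this angle, whatever the lens; pixels are square), "cx", "cy" (the principal point, pixels), "k1" (the pictures are not rectified: a ray, as slopes to the right and down, at radius r is drawn at 1 + k1 r^2 times it, then the intrinsics apply), "world_from_camera" (4x4, takes a point from camera to world coordinates); the wrist camera has in their place "hand_eye" (4x4, takes a point from camera to tool coordinates, whose origin is the TCP and whose axes are the flange's). Camera axes: x right, y down, z forward; pixel columns grow to the right and rows downward; lengths in m; the calibration is good to about 2 mm. A picture is of the moment at which its call begins: read the wrist's pose just before it. camera_model takes no time and is no camera call.
- workorder.job_done(): hands the job in; it is judged then, once.
Trained networks look in the newest picture that a camera, given by its name, has taken for a name from the list of things; names that differ only in an ending like _2 or _b are one class to them, and where a whole thing is asked for, a point or a joint stands for the part that bears it (a point fixed in the world has none). Each returns a list of dicts, best first, with "conf" (0 to 1); they miss things now and then, are a little off and sometimes report something else, mostly with a low value. They report only what shows in the picture. A call takes as long as a camera call. They do not tell look-alikes from the thing itself.
- boxes_of(camera, target): "rect" ([centre column, centre row, width, height] in pixels, round what is visible of it).
The state is a dict: "clock": time; "joint_pos": joint angles; "joint_vel": joint speeds; "tau": joint torques, N m; "eef_pos": TCP position; "tool_rot": TCP orientation; "ft_force": force on the tool from outside, world axes, zero at the start; "ft_torque": the same for the moment, N m; "grip_width": finger opening in m; "grasp_force": force on a finger pad.
Only numpy, scipy, OpenCV 4.12 (cv2) and the standard library are available. Lean on these libraries where they do the work, as an engineer would, in place of code of your own. Each camera call takes 0.05 s, during which the arm holds its last target. There are 200 camera calls.

## Working session

There is one attempt and no reset: what is moved stays moved. The work goes in short steps, Python scripts to look and compute and a tool call to move; the robot and the scene stay as the last step left them, time stands still between calls to the robot, and variables do not carry over. Pictures are saved under pics/ and viewed, at most 10 in all, crops included, and the job is handed in when it is done.

Besides the shell and the picture viewer there is one more tool, called after "Request:" by a JSON object that holds its "op" and its "data". send_rows: Moves the arm, as the interface text tells. Its arguments: {"type":"object","properties":{"motion":{"type":"string"}},"required":["motion"]}

```bash
ls; mkdir -p pics; cat > h.py <<'E'
import numpy as np, cv2
from workcell import bot, vision, workorder, boxes_of
from scipy.spatial.transform import Rotation as R
def K(m,h=400):
    f=h/2/np.tan(np.radians(m["fov_y"])/2); return f
def T(name,m,o=None):
    if name!="wrist": return np.array(m["world_from_camera"])
    o=o or bot.get_obs(); A=np.eye(4); A[:3,:3]=R.from_quat(o["tool_rot"]).as_matrix(); A[:3,3]=o["eef_pos"]
    return A@np.array(m["hand_eye"])
def pix2w(name,u,v,z,o=None):
    m=vision.camera_model(name); f=K(m); d=np.array([(u-m["cx"])/f,(v-m["cy"])/f]); s=d.copy()
    for _ in range(30): s=d/(1+m["k1"]*(s@s))
    W=T(name,m,o); r=W[:3,:3]@np.array([s[0],s[1],1]); c=W[:3,3]
    return c+r*(z-c[2])/r[2]
def w2pix(name,p,o=None):
    m=vision.camera_model(name); f=K(m); q=np.linalg.inv(T(name,m,o))@np.append(p,1); s=q[:2]/q[2]
    s=s*(1+m["k1"]*(s@s)); return s*f+[m["cx"],m["cy"]]
def snap(name,fn):
    o=bot.get_obs(); im=vision.camera(name); cv2.imwrite("pics/"+fn,im[:,:,::-1]); return o,im
E
python3 - <<'E'
from h import *
o=bot.get_obs(); print(o["eef_pos"],o["tool_rot"],o["clock"],o["ft_force"])
print(R.from_quat(o["tool_rot"]).as_matrix().round(3))
for c in("top","scene"):
    snap(c,c+"0.png")
    m=vision.camera_model(c); print(c,np.array(m["world_from_camera"]).round(3).tolist(),m["fov_y"],m["k1"])
    for t in ["rack","bar","tin_a","rest","board"]:
        for b in boxes_of(c,t)[:3]: print(t,np.round(b["rect"],1),round(b["conf"],2), pix2w(c,*b["rect"][:2],{"bar":.078,"tin_a":.05,"rest":.038,"board":.006,"rack":.05}[t]).round(3))
E
```

```text
pics
[ 0.18187335 -0.46506565  0.23043348] [ 9.82679259e-01  1.85311688e-01 -1.95449234e-04 -1.00698386e-03] 0.0 [0.31667264 0.34720032 0.02007035]
[[ 0.931  0.364 -0.001]
 [ 0.364 -0.931  0.002]
 [-0.    -0.002 -1.   ]]
top [[-0.023, -0.98, 0.197, 0.278], [-1.0, 0.023, 0.0, -0.002], [-0.005, -0.197, -0.98, 1.378], [0.0, 0.0, 0.0, 1.0]] 49.062584801842036 0.028532944453082652
rack [233.7 202.7  44.8 103.2] 0.68 [0.542 0.287 0.05 ]
bar [229.2 199.1  30.9  96.5] 0.8 [0.548 0.295 0.078]
bar [341.1 154.8  10.8   6.8] 0.57 [ 0.679 -0.048  0.078]
tin_a [239.3 184.1  24.8  32.2] 0.7 [0.6   0.271 0.05 ]
tin_a [175.6 245.2  22.1  31.3] 0.67 [0.415 0.46  0.05 ]
tin_a [230.6 224.4  22.2  30.1] 0.59 [0.474 0.295 0.05 ]
rest [413.9 200.1  46.6 103.7] 0.89 [ 0.539 -0.271  0.038]
board [333.4 198.8  57.7  53. ] 0.89 [ 0.556 -0.021  0.006]
board [412.1 200.4  44.5 102.4] 0.6 [ 0.544 -0.272  0.006]
board [235.5 203.6  47.8 100.1] 0.43 [0.547 0.291 0.006]
scene [[0.742, 0.353, -0.57, 1.167], [0.671, -0.398, 0.626, -0.69], [-0.005, -0.847, -0.532, 0.671], [0.0, 0.0, 0.0, 1.0]] 55.579541722396065 0.023553203144882157
rack [381.4 176.8  83.1  63. ] 0.56 [0.578 0.253 0.05 ]
tin_a [390.8 186.4  26.2  24. ] 0.86 [0.635 0.221 0.05 ]
tin_a [378.9 150.4  26.1  17.9] 0.8 [0.456 0.413 0.05 ]
tin_a [366.1 170.8  20.8  17.7] 0.79 [0.515 0.253 0.05 ]
rest [259.5 268.4 121.6  76.7] 0.73 [ 0.602 -0.291  0.038]
board [323.4 224.4  63.8  40.3] 0.59 [ 0.57  -0.027  0.006]
board [260.4 267.8 117.1  78.1] 0.58 [ 0.573 -0.268  0.006]
```

```bash
ls pics
```

```text
scene0.png
top0.png
```

View pics/top0.png

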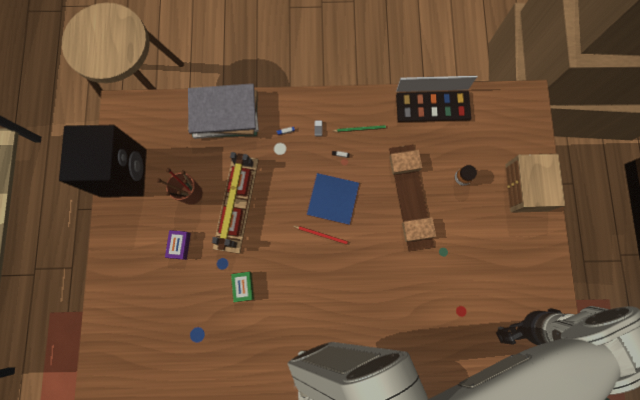

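Top view: rack with the yellow bar at left (about column 235, rows 153–250), board at (334,198), and rest with cork blocks at (406,160) and (420,230). The green tin (242,287) and purple tin (177,245) are look-alikes. Next I segment these by colour.

```bash
cat > seg.py <<'E'
from h import *
def rect(name,im,lo,hi,box,z,o=None):
    h=cv2.cvtColor(im,cv2.COLOR_RGB2HSV); m=cv2.inRange(h,lo,hi); k=np.zeros_like(m); x0,y0,x1,y1=box; k[y0:y1,x0:x1]=m[y0:y1,x0:x1]
    n,l,s,c=cv2.connectedComponentsWithStats(k)
    i=1+np.argmax(s[1:,4]); ys,xs=np.where(l==i)
    P=np.array([pix2w(name,x,y,z,o)[:2] for x,y in zip(xs,ys)])
    (cx,cy),(w,hh),a=cv2.minAreaRect((P*1000).astype(np.float32))
    b=cv2.boxPoints(((cx,cy),(w,hh),a)); e=b[1]-b[0],b[2]-b[1]; L=max(e,key=np.linalg.norm)
    an=np.degrees(np.arctan2(L[1],L[0])); an=(an+90)%180-90
    return np.round([cx,cy],1),np.round(sorted([w,hh]),1),round(an,2),s[i,4]
E
python3 - <<'E'
from seg import *
im=vision.camera("top")
print("bar",rect("top",im,(22,130,120),(34,255,255),(205,140,265,260),.078))
print("board",rect("top",im,(100,100,40),(125,255,255),(295,165,370,228),.006))
print("cork far",rect("top",im,(5,80,130),(22,255,255),(385,140,430,180),.038))
print("cork near",rect("top",im,(5,80,130),(22,255,255),(400,212,440,250),.038))
E
```

```text
bar (array([544.4, 291.5]), array([ 19.7, 231.2]), np.float32(-10.55), np.int32(446))
board (array([557.6, -19.8]), array([136.5, 136.9]), np.float32(-14.67), np.int32(1790))
cork far (array([ 667.3, -253.9]), array([59.2, 91.8]), np.float32(-83.0), np.int32(509))Traceback (most recent call last):
  File "<stdin>", line 6, in <module>
  File "seg.py", line 6, in rect
    P=np.array([pix2w(name,x,y,z,o)[:2] for x,y in zip(xs,ys)])
                ~~~~~^^^^^^^^^^^^^^
  File "h.py", line 11, in pix2w
    m=vision.camera_model(name); f=K(m); d=np.array([(u-m["cx"])/f,(v-m["cy"])/f]); s=d.copy()
ValueError: time passes only in moves, steps and waits
```

Request:
{"op": "send_rows", "data": {"motion": "-1 61.3 -57.3 -3 0.556;-1 61.3 -57.3 -3 0.556;-1 61.3 -57.3 -3 0.556;-1 61.3 -57.3 -3 0.556;-1 61.3 -57.3 -3 0.556"}}

```text
clock: 1.15
eef_pos: [0.2836, -0.2555, 0.24]
tool_rot: [0.996, -0.093, 0.0, 0.0]
ft_force: [1.3, 0.1, 0.3]
grip_width: 0.0854
grasp_force: 0.0
```

```bash
cat > go.py <<'E'
# python3 go.py x y z yawdeg : shift in tool axes (cm) and twist to the world target
import sys; from h import *
o=bot.get_obs(); M=R.from_quat(o["tool_rot"]).as_matrix(); x,y,z,a=map(float,sys.argv[1:5])
d=M.T@(np.array([x,y,z])-o["eef_pos"])*100; yaw=np.degrees(np.arctan2(M[1,0],M[0,0]))
print("pos",np.round(o["eef_pos"],4),"yaw",round(yaw,2),"shift cm",d.round(2),"twist",round(np.radians((yaw-a+180)%360-180),3),"F",np.round(o["ft_force"],1),"t",o["clock"])
E
sed -i 's/^def K/CM={}\ndef cm(n):\n    if n not in CM: CM[n]=vision.camera_model(n)\n    return CM[n]\ndef K/; s/vision.camera_model(name); f/cm(name); f/' h.py
python3 go.py .544 .2915 .26 -10.55
```

```text
pos [ 0.2836 -0.2555  0.24  ] yaw -10.73 shift cm [ 15.41 -58.59  -2.01] twist -0.003 F [1.3 0.1 0.3] t 1.15
```

Request:
{"op": "send_rows", "data": {"motion": "-1 15.4 -58.0 -2 0;-1 15.4 -58.0 -2 0;-1 15.4 -58.0 -2 0;-1 15.4 -58.0 -2 0;-1 15.4 -58.0 -2 0"}}

```text
clock: 1.65
eef_pos: [0.3869, -0.0514, 0.2486]
tool_rot: [0.997, -0.074, 0.001, -0.01]
ft_force: [-0.1, -0.9, -0.4]
grip_width: 0.0849
grasp_force: 0.0
```

```bash
python3 go.py .544 .2915 .26 -10.55
```

```text
pos [ 0.3869 -0.0514  0.2486] yaw -8.51 shift cm [ 10.46 -36.26  -0.37] twist 0.036 F [-0.1 -0.9 -0.4] t 1.65
```

Request:
{"op": "send_rows", "data": {"motion": "-1 9.5 -36 -1 0;-1 9.5 -36 -1 0;-1 9.5 -36 -1 0;-1 9.5 -36 -1 0;-1 9.5 -36 -1 0"}}

```text
clock: 2.15
eef_pos: [0.4523, -0.0261, 0.2576]
tool_rot: [0.998, -0.048, 0.001, -0.029]
ft_force: [-0.5, -0.6, -0.2]
grip_width: 0.0857
grasp_force: 0.0
```

```bash
python3 go.py .544 .2915 .26 -10.55
```

```text
pos [ 0.4523 -0.0261  0.2576] yaw -5.46 shift cm [  6.1  -32.45   1.63] twist 0.089 F [-0.5 -0.6 -0.2] t 2.15
```

```bash
python3 -c "
from h import *
o=bot.get_obs(); print(np.round(o['joint_pos'],3), np.round(o['joint_vel'],3)); print(R.from_quat(o['tool_rot']).as_matrix().round(3))"
```

```text
[-0.096  0.137 -0.056  1.379  0.058  3.141] [ 0.02   0.19   0.256  0.073  0.008 -0.001]
[[ 0.995 -0.095  0.004]
 [-0.095 -0.994  0.058]
 [-0.001 -0.058 -0.998]]
```

Request:
{"op": "send_rows", "data": {"motion": "-1 0 0 0 -0.75;-1 0 0 0 -0.75;-1 0 0 0 -0.75;-1 0 0 0 -0.75;-1 0 0 0 -0.75"}}

```text
clock: 2.65
eef_pos: [0.4517, -0.0265, 0.2576]
tool_rot: [0.946, 0.324, 0.011, -0.027]
ft_force: [0.1, 0.1, 0.1]
grip_width: 0.0855
grasp_force: 0.0
```

```bash
python3 go.py .544 .2915 .26 169.45;python3 -c "
from h import *
o=bot.get_obs(); print(np.round(o['joint_pos'],3), np.round(o['joint_vel'],3)); print(R.from_quat(o['tool_rot']).as_matrix().round(3))"
```

```text
pos [ 0.4517 -0.0265  0.2576] yaw 37.76 shift cm [ 26.76 -19.44   1.63] twist -2.298 F [0.1 0.1 0.1] t 2.65
[-0.097  0.137 -0.057  1.379  0.058  2.384] [ 0.000e+00 -0.000e+00 -2.000e-03 -1.000e-03 -1.000e-03 -1.485e+00]
[[ 0.79   0.613  0.004]
 [ 0.612 -0.789  0.058]
 [ 0.039 -0.043 -0.998]]
```

Request:
{"op": "send_rows", "data": {"motion": "-1 26.5 -19.0 1.6 -0.75;-1 26.5 -19.0 1.6 -0.75;-1 26.5 -19.0 1.6 -0.75;-1 26.5 -19.0 1.6 -0.75;-1 26.5 -19.0 1.6 -0.75"}}

```text
clock: 3.15
eef_pos: [0.5247, 0.2147, 0.2595]
tool_rot: [0.761, 0.648, 0.02, -0.02]
ft_force: [1.2, -1.2, 0.8]
grip_width: 0.0855
grasp_force: 0.0
```

```bash
python3 go.py .544 .2915 .26 169.45;python3 -c "
from h import *
o=bot.get_obs(); print(np.round(o['joint_pos'],3), np.round(o['joint_vel'],3)); print(R.from_quat(o['tool_rot']).as_matrix().round(3))"
```

```text
pos [0.5247 0.2147 0.2595] yaw 80.76 shift cm [7.88 0.68 0.4 ] twist -1.548 F [ 1.2 -1.2  0.8] t 3.15
[0.36  0.346 0.221 1.421 0.052 2.093] [ 0.743  0.594  0.841  0.2   -0.021 -0.743]
[[ 0.16   0.987  0.005]
 [ 0.985 -0.16   0.058]
 [ 0.058 -0.005 -0.998]]
```

Request:
{"op": "send_rows", "data": {"motion": "-1 7.8 0.7 0.4 -0.75;-1 7.8 0.7 0.4 -0.75;-1 7.8 0.7 0.4 -0.75;-1 7.8 0.7 0.4 -0.75;-1 7.8 0.7 0.4 -0.75"}}

```text
clock: 3.65
eef_pos: [0.5441, 0.2892, 0.2593]
tool_rot: [0.471, 0.882, 0.026, -0.012]
ft_force: [-0.2, 0.3, 0.3]
grip_width: 0.0851
grasp_force: 0.0
```

Request:
{"op": "send_rows", "data": {"motion": "-1 0 0 0 -0.75;-1 0 0 0 -0.75;-1 0 0 0 -0.75;-1 0 0 0 -0.75;-1 0 0 0 -0.75"}}

```text
clock: 4.15
eef_pos: [0.5442, 0.2886, 0.2596]
tool_rot: [0.116, 0.993, 0.029, -0.001]
ft_force: [-0.2, -0.9, 0.2]
grip_width: 0.085
grasp_force: 0.0
```

```bash
python3 - <<'E'
from seg import *
print(R.from_quat(bot.get_obs()["tool_rot"]).as_matrix().round(3).tolist(),np.array(cm("wrist")["hand_eye"]).round(3).tolist(),cm("wrist")["fov_y"])
o,im=snap("wrist","w1.png")
print(rect("wrist",im,(22,120,100),(34,255,255),(0,0,640,400),.078,o))
E
python3 go.py .544 .2915 .26 169.45
```

```text
[[-0.973, 0.23, 0.004], [0.229, 0.972, 0.057], [0.01, 0.057, -0.998]] [[0.001, -0.965, -0.261, 0.066], [1.0, 0.0, 0.002, -0.001], [-0.002, -0.261, 0.965, -0.143], [0.0, 0.0, 0.0, 1.0]] 67.35512733686814
(array([544.8, 290.9]), array([ 19.3, 233.3]), np.float32(-10.54), np.int32(3421))
pos [0.5442 0.2886 0.2597] yaw 166.95 shift cm [ 0.09  0.28 -0.02] twist -0.044 F [-0.  -0.5  0.2] t 4.2
```

View pics/w1.png

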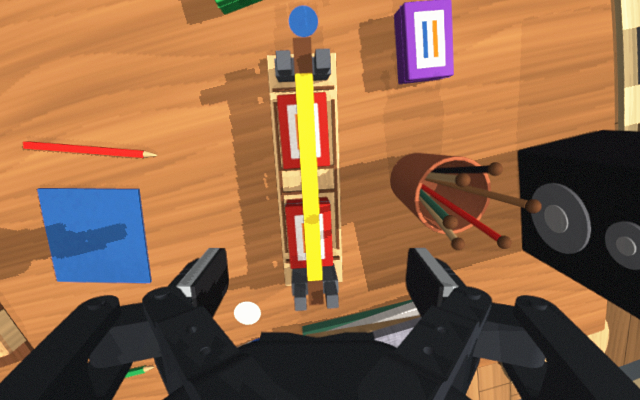

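Wrist view: the bar runs from (305,75) to (315,280) between dark brackets at (302,62) and (315,290), tins beneath, pot clear to the right. The two cameras agree, so I descend.

```bash
python3 go.py .545 .292 .050 169.45
```

```text
pos [0.5442 0.2886 0.2597] yaw 166.95 shift cm [-0.19 -0.84 20.95] twist -0.044 F [-0.  -0.5  0.2] t 4.2
```

Request:
{"op": "send_rows", "data": {"motion": "-1 -0.1 -0.4 8 -0.044;-1 -0.1 -0.4 12 -0.044;-1 -0.2 -0.6 15.5 -0.044;-1 -0.2 -0.8 18 -0.044;-1 -0.2 -0.84 18 -0.044"}}

```text
clock: 4.7
eef_pos: [0.5407, 0.2884, 0.0737]
tool_rot: [0.098, 0.995, 0.026, -0.006]
ft_force: [-0.4, -0.3, 0.1]
grip_width: 0.0859
grasp_force: 0.0
```

```bash
python3 go.py .545 .292 .050 169.45; python3 - <<'E'
from h import *
o,im=snap("wrist","w2.png")
E
```

```text
pos [0.5407 0.2884 0.0737] yaw 168.79 shift cm [-0.39  0.32  2.39] twist -0.012 F [-0.4 -0.3  0.1] t 4.7
```

View pics/w2.png

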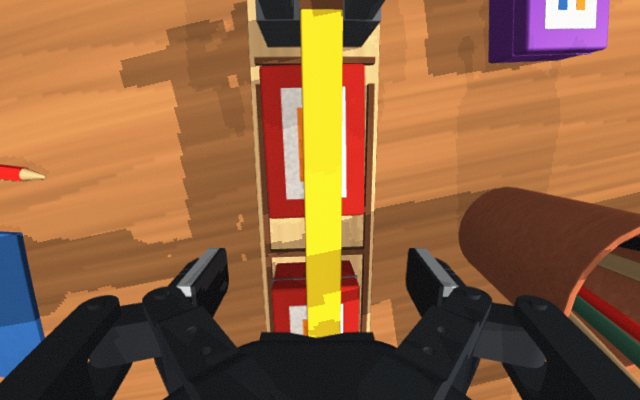

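Request:
{"op": "send_rows", "data": {"motion": "-1 -0.4 0.3 2.4 -0.012;-1 -0.4 0.3 2.4 -0.012;-1 -0.4 0.3 2.4 -0.012"}}

```text
clock: 5.05
eef_pos: [0.5503, 0.2948, 0.0579]
tool_rot: [0.091, 0.995, 0.03, 0.0]
ft_force: [0.7, 0.1, 1.2]
grip_width: 0.0854
grasp_force: 0.0
```

```bash
python3 go.py .545 .292 .050 169.45; python3 - <<'E'
from seg import *
o,im=snap("wrist","w3.png")
print(rect("wrist",im,(22,120,100),(34,255,255),(0,0,640,330),.078,o))
E
```

```text
pos [0.5503 0.2948 0.0579] yaw 169.57 shift cm [ 0.47 -0.41  0.77] twist 0.002 F [0.7 0.1 1.2] t 5.05
(array([510.3, 296.8]), array([ 18. , 140.6]), np.float32(-10.46), np.int32(14177))
```

Request:
{"op": "send_rows", "data": {"motion": "-1 0.3 -0.2 0.6 0;-1 0.3 -0.2 0.6 0;-1 0.3 -0.2 0.6 0;-1 0.3 -0.2 0.6 0"}}

```text
clock: 5.5
eef_pos: [0.5461, 0.2933, 0.0502]
tool_rot: [0.09, 0.995, 0.029, -0.0]
ft_force: [-0.2, -0.2, -0.2]
grip_width: 0.0856
grasp_force: 0.0
```

```bash
python3 go.py .545 .292 .050 169.45
```

```text
pos [0.5461 0.2933 0.0502] yaw 169.62 shift cm [ 0.08 -0.15  0.01] twist 0.003 F [-0.2 -0.2 -0.2] t 5.5
```

Request:
{"op": "send_rows", "data": {"motion": "0 0.1 -0.15 0 0;1 0.1 -0.15 0 0;1 0.1 -0.15 0 0;1 0.1 -0.15 0 0;1 0.1 -0.15 0 0"}}

```text
clock: 6.0
eef_pos: [0.545, 0.2921, 0.0501]
tool_rot: [0.09, 0.995, 0.029, -0.0]
ft_force: [-0.8, 0.3, -0.5]
grip_width: 0.017
grasp_force: 58.4
```

Request:
{"op": "send_rows", "data": {"motion": "1 0 0 0 0;1 0 0 0 0;1 0 0 0 0"}}

```text
clock: 6.3
eef_pos: [0.545, 0.2921, 0.05]
tool_rot: [0.09, 0.995, 0.029, -0.0]
ft_force: [0.2, -0.7, 2.3]
grip_width: 0.0172
grasp_force: 58.8
```

```bash
python3 go.py .545 .292 .150 169.6
```

```text
pos [0.545  0.2921 0.05  ] yaw 169.63 shift cm [ 0.06  0.57 -9.98] twist 0.0 F [ 0.2 -0.7  2.3] t 6.3
```

Request:
{"op": "send_rows", "data": {"motion": "1 0 0.05 -1 0;1 0.02 0.17 -3 0;1 0.03 0.29 -5 0;1 0.05 0.43 -7.5 0;1 0.06 0.57 -10 0"}}

```text
clock: 6.8
eef_pos: [0.5441, 0.2917, 0.1506]
tool_rot: [0.09, 0.995, 0.029, -0.001]
ft_force: [1.0, 0.3, -0.4]
grip_width: 0.0169
grasp_force: 58.5
```

```bash
python3 - <<'E'
from h import *
snap("wrist","w4.png"); c=cm("top")
o=bot.get_obs(); snap("scene","s4.png")
a=cv2.imread("pics/w4.png"); b=cv2.imread("pics/s4.png")
cv2.imwrite("pics/c4.png",np.vstack([a[:300,:],b[60:300,:]]))
E
python3 go.py .3 .15 .17 187
```

```text
pos [0.547  0.2931 0.1544] yaw 169.63 shift cm [ 21.72 -18.39  -2.71] twist -0.303 F [-0.1  0.4 -0.9] t 6.9
```

View pics/c4.png

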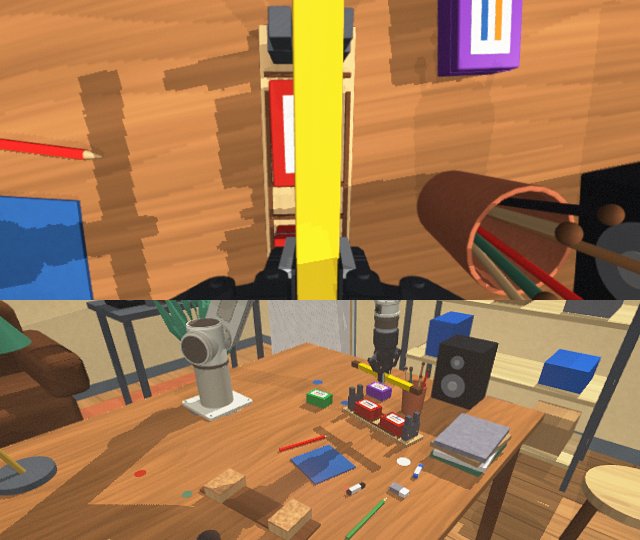

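Bar is out of both brackets, held level; both tins remain in the rack. Refine the rest pose, then transfer.

```bash
python3 - <<'E'
from seg import *
im=vision.camera("top")
for b in [(385,140,430,180),(400,212,440,250)]: print("cork",rect("top",im,(5,80,130),(22,255,255),b,.038))
E
python3 go.py .558 -.267 .16 187
```

```text
cork (array([ 667.2, -253.5]), array([58.7, 89.1]), np.float32(-82.59), np.int32(482))
cork (array([ 449.1, -281.6]), array([57.7, 88.7]), np.float32(-83.12), np.int32(423))
pos [0.5459 0.2926 0.152 ] yaw 169.64 shift cm [-11.26 -54.68  -4.13] twist -0.303 F [ 0.2 -0.5 -2.7] t 6.95
```

Request:
{"op": "send_rows", "data": {"motion": "1 -0.5 -3 -1 0;1 -11.3 -54.6 -4.1 -0.3;1 -11.3 -54.6 -4.1 -0.3;1 -11.3 -54.6 -4.1 -0.3;1 -11.3 -54.6 -4.1 -0.3"}}

```text
clock: 7.45
eef_pos: [0.5478, 0.0645, 0.1565]
tool_rot: [-0.06, 0.998, 0.029, 0.002]
ft_force: [1.0, -0.4, -1.6]
grip_width: 0.0173
grasp_force: 58.6
```

```bash
python3 go.py .558 -.267 .16 187.3
```

```text
pos [0.5478 0.0645 0.1565] yaw -173.14 shift cm [  2.94 -32.96  -2.25] twist -0.008 F [ 1.  -0.4 -1.6] t 7.45
```

Request:
{"op": "send_rows", "data": {"motion": "1 2.9 -32.5 -2.2 0;1 2.9 -32.5 -2.2 0;1 2.9 -32.5 -2.2 0;1 2.9 -32.5 -2.2 0;1 2.9 -32.5 -2.2 0"}}

```text
clock: 7.95
eef_pos: [0.5552, -0.1852, 0.1589]
tool_rot: [-0.059, 0.998, 0.029, 0.002]
ft_force: [1.2, -0.2, -1.0]
grip_width: 0.0173
grasp_force: 58.6
```

```bash
python3 go.py .558 -.267 .16 187.3
```

```text
pos [ 0.5552 -0.1852  0.1589] yaw -173.21 shift cm [ 0.69 -8.13 -0.59] twist -0.009 F [ 1.2 -0.2 -1. ] t 7.95
```

Request:
{"op": "send_rows", "data": {"motion": "1 0.6 -7 -0.5 0;1 0.6 -7 -0.5 0;1 0.6 -7 -0.5 0;1 0.6 -7 -0.5 0"}}

```text
clock: 8.35
eef_pos: [0.5578, -0.2538, 0.1597]
tool_rot: [-0.059, 0.998, 0.03, 0.002]
ft_force: [0.4, 0.2, -2.3]
grip_width: 0.0168
grasp_force: 58.7
```

```bash
python3 go.py .558 -.266 .030 187.3
```

```text
pos [ 0.5578 -0.2538  0.1597] yaw -173.28 shift cm [ 0.23 -1.98 12.88] twist -0.01 F [ 0.4  0.2 -2.3] t 8.35
```

Request:
{"op": "send_rows", "data": {"motion": "1 0.1 -1.4 4 -0.01;1 0.1 -1.6 8 -0.01;1 0.2 -1.8 10.5 -0.01;1 0.2 -1.9 11.8 -0.01;1 0.2 -2 12.3 -0.01"}}

```text
clock: 8.85
eef_pos: [0.5589, -0.2649, 0.0359]
tool_rot: [-0.065, 0.997, 0.03, 0.002]
ft_force: [-0.4, 0.7, -0.9]
grip_width: 0.0173
grasp_force: 58.7
```

Request:
{"op": "send_rows", "data": {"motion": "1 0 0 0 0"}}

```text
clock: 8.95
eef_pos: [0.5602, -0.2662, 0.0378]
tool_rot: [-0.065, 0.997, 0.029, 0.004]
ft_force: [0.1, 0.6, -1.7]
grip_width: 0.0171
grasp_force: 58.7
```

```bash
python3 go.py .558 -.266 .028 187.3
```

```text
pos [ 0.5602 -0.2662  0.0378] yaw -172.57 shift cm [ 0.23 -0.01  0.98] twist 0.002 F [ 0.1  0.6 -1.7] t 8.95
```

Request:
{"op": "send_rows", "data": {"motion": "1 0.1 0 0.3 0;1 0.2 0 0.5 0;1 0.2 0 0.7 0;1 0.2 0 0.7 0"}}

```text
clock: 9.35
eef_pos: [0.558, -0.2669, 0.031]
tool_rot: [-0.064, 0.998, 0.029, 0.004]
ft_force: [0.4, 0.9, -1.0]
grip_width: 0.017
grasp_force: 58.7
```

Request:
{"op": "send_rows", "data": {"motion": "1 0 0 0.1 0;1 0 0 0.2 0;1 0 0 0.2 0"}}

```text
clock: 9.65
eef_pos: [0.5582, -0.2668, 0.029]
tool_rot: [-0.064, 0.998, 0.029, 0.004]
ft_force: [0.9, 0.2, 0.5]
grip_width: 0.0168
grasp_force: 59.0
```

```bash
python3 go.py .558 -.266 .028 187.3
```

```text
pos [ 0.5582 -0.2668  0.029 ] yaw -172.64 shift cm [0.01 0.08 0.1 ] twist 0.001 F [0.9 0.2 0.5] t 9.65
```

Request:
{"op": "send_rows", "data": {"motion": "1 0 0 0.1 0;1 0 0 0.1 0;0.3 0 0 0.1 0;0 0 0 0.1 0;-0.5 0 0 0.1 0"}}

```text
clock: 10.15
eef_pos: [0.5578, -0.2666, 0.0275]
tool_rot: [-0.064, 0.998, 0.029, 0.004]
ft_force: [-0.4, 0.5, 0.3]
grip_width: 0.0556
grasp_force: 0.0
```

Request:
{"op": "send_rows", "data": {"motion": "-0.5 0 0 0 0;-0.5 0 0.15 -3 0;-0.5 0 0.3 -6 0;-1 0 0.6 -11 0;-1 0 0.9 -16 0"}}

```text
clock: 10.65
eef_pos: [0.5553, -0.2666, 0.1885]
tool_rot: [-0.064, 0.997, 0.029, 0.003]
ft_force: [0.5, -0.2, -0.1]
grip_width: 0.0854
grasp_force: 0.0
```

```bash
python3 - <<'E'
from seg import *
o=bot.get_obs(); snap("wrist","w5.png"); im=vision.camera("top")
print(rect("top",im,(22,120,100),(34,255,255),(390,140,440,250),.056))
for t in boxes_of("top","tin_a")[:4]: print(np.round(t["rect"],1),round(t["conf"],2),pix2w("top",*t["rect"][:2],.05).round(3))
E
python3 go.py .55 .29 .18 169.5
```

```text
(array([ 553.6, -266.1]), array([20.6, 64.4]), np.float32(7.52), np.int32(116))
[237.4 181.2  24.3  29.3] 0.91 [0.61  0.277 0.05 ]
[241.4 287.4  28.4  27.8] 0.89 [0.285 0.259 0.05 ]
[176.4 245.1  23.6  30.5] 0.86 [0.415 0.457 0.05 ]
[231.1 222.2  23.7  28.2] 0.64 [0.481 0.294 0.05 ]
pos [ 0.5587 -0.2684  0.193 ] yaw -172.63 shift cm [-6.27 55.34  4.25] twist 0.312 F [-0.1 -1.1  0.1] t 10.8
```

View pics/w5.png

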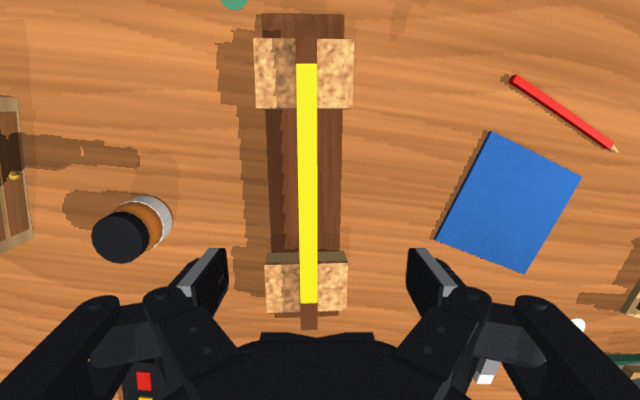

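Bar lies centred along the rest on both cork blocks ((300,73) and (306,285)). Next: the near tin.

```bash
python3 go.py .481 .300 .18 169.5
```

```text
pos [ 0.5587 -0.2684  0.193 ] yaw -172.63 shift cm [ 0.45 57.22  4.21] twist 0.312 F [-0.1 -1.1  0.1] t 10.8
```

Request:
{"op": "send_rows", "data": {"motion": "-1 0.45 57.2 4.2 0.312;-1 0.45 57.2 4.2 0.312;-1 0.45 57.2 4.2 0.312;-1 0.45 57.2 4.2 0.312;-1 0.45 57.2 4.2 0.312"}}

```text
clock: 11.3
eef_pos: [0.5209, -0.0187, 0.1822]
tool_rot: [0.092, 0.995, 0.029, -0.002]
ft_force: [-0.0, -0.2, 0.7]
grip_width: 0.0852
grasp_force: 0.0
```

```bash
python3 go.py .481 .300 .18 169.5
```

```text
pos [ 0.5209 -0.0187  0.1822] yaw 169.48 shift cm [ 9.74 30.53  2.06] twist -0.0 F [-0.  -0.2  0.7] t 11.3
```

Request:
{"op": "send_rows", "data": {"motion": "-1 9.6 30 2 0;-1 9.6 30 2 0;-1 9.6 30 2 0;-1 9.6 30 2 0;-1 9.6 30 2 0"}}

```text
clock: 11.8
eef_pos: [0.4896, 0.2292, 0.1807]
tool_rot: [0.091, 0.995, 0.028, -0.001]
ft_force: [1.8, -0.1, 0.1]
grip_width: 0.0851
grasp_force: 0.0
```

Request:
{"op": "send_rows", "data": {"motion": "-1 1 4 0 0;-1 1 4 0 0;-1 1 4 0 0;-1 1 4 0 0"}}

```text
clock: 12.2
eef_pos: [0.4879, 0.2675, 0.1833]
tool_rot: [0.092, 0.995, 0.028, -0.001]
ft_force: [-0.4, 0.2, 0.0]
grip_width: 0.0856
grasp_force: 0.0
```

```bash
python3 - <<'E'
from seg import *
o,im=snap("wrist","w6.png"); print(o["eef_pos"])
for t in boxes_of("wrist","tin_a")[:4]: print(np.round(t["rect"],1),round(t["conf"],2),pix2w("wrist",*t["rect"][:2],.05,o).round(3))
E
python3 go.py .481 .300 .18 169.5
```

```text
[0.48786431 0.26753969 0.18332812]
[489.8  83.8  74.3  92.1] 0.97 [0.417 0.45  0.05 ]
[341.8 186.3  59.5  92.3] 0.96 [0.486 0.3   0.05 ]
[270.6  18.6  72.   37.1] 0.87 [0.333 0.265 0.05 ]
[337.6 295.5  55.7  83.3] 0.57 [0.6   0.277 0.05 ]
pos [0.4884 0.2671 0.1839] yaw 169.39 shift cm [1.33 3.07 0.57] twist -0.002 F [-0.5 -0.3  0.2] t 12.3
```

View pics/w6.png

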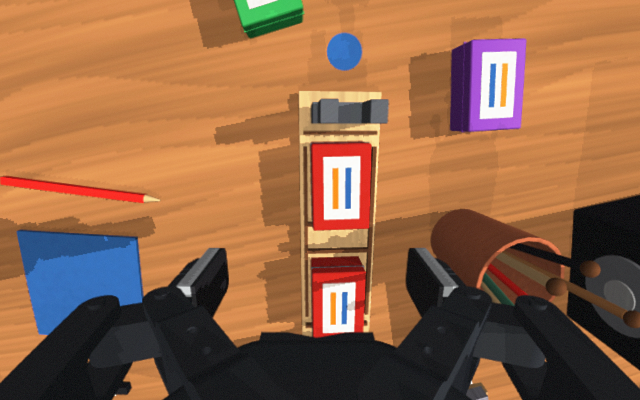

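Near tin's lid is at (341,186), i.e. about (0.485, 0.301); fingers clear of bracket and pot. Descend.

```bash
python3 go.py .484 .302 .022 169.5;python3 go.py .484 .302 .08 169.5
```

```text
pos [0.4884 0.2671 0.1839] yaw 169.39 shift cm [ 0.96  2.43 16.36] twist -0.002 F [-0.5 -0.3  0.2] t 12.3
pos [0.4884 0.2671 0.1839] yaw 169.39 shift cm [ 1.    2.75 10.57] twist -0.002 F [-0.5 -0.3  0.2] t 12.3
```

Request:
{"op": "send_rows", "data": {"motion": "-1 1 3 3 0;-1 1 2.8 7 0;-1 1 2.75 10 0;-1 1 2.75 10 0;-1 1 2.75 10 0"}}

```text
clock: 12.8
eef_pos: [0.4842, 0.3021, 0.0863]
tool_rot: [0.092, 0.995, 0.029, -0.001]
ft_force: [0.6, 0.3, 0.3]
grip_width: 0.0857
grasp_force: 0.0
```

```bash
python3 go.py .484 .302 .022 169.5
```

```text
pos [0.4842 0.3021 0.0863] yaw 169.42 shift cm [-0.03 -0.38  6.42] twist -0.001 F [0.6 0.3 0.3] t 12.8
```

Request:
{"op": "send_rows", "data": {"motion": "-1 0 -0.1 2.5 0;-1 0 -0.3 5 0;-1 0 -0.38 6.4 0;-1 0 -0.38 6.4 0;-1 0 -0.38 6.4 0"}}

```text
clock: 13.3
eef_pos: [0.4852, 0.3036, 0.0242]
tool_rot: [0.092, 0.995, 0.03, 0.001]
ft_force: [-0.1, 0.1, -0.1]
grip_width: 0.0853
grasp_force: 0.0
```

Request:
{"op": "send_rows", "data": {"motion": "0.2 0 0 0 0;1 0 0 0 0;1 0 0 0 0;1 0 0 0 0;1 0 0 0 0"}}

```text
clock: 13.8
eef_pos: [0.485, 0.3038, 0.0243]
tool_rot: [0.091, 0.995, 0.03, 0.001]
ft_force: [-1.5, -1.5, 7.5]
grip_width: 0.0552
grasp_force: 64.0
```

```bash
python3 go.py .484 .302 .062 169.5
```

```text
pos [0.485  0.3038 0.0243] yaw 169.51 shift cm [ 0.07  0.03 -3.77] twist 0.0 F [-1.5 -1.5  7.5] t 13.8
```

Request:
{"op": "send_rows", "data": {"motion": "1 0.02 0.06 -1 0;1 0.03 0.17 -3 0;1 0.06 0.29 -5 0;1 0.06 0.29 -5 0;1 0.06 0.29 -5 0"}}

```text
clock: 14.3
eef_pos: [0.4836, 0.3035, 0.0726]
tool_rot: [0.091, 0.995, 0.029, -0.0]
ft_force: [-0.6, 0.1, -0.7]
grip_width: 0.0552
grasp_force: 63.6
```

Request:
{"op": "send_rows", "data": {"motion": "1 0 0 0 0;1 0 0 0 0"}}

```text
clock: 14.5
eef_pos: [0.4824, 0.3028, 0.0708]
tool_rot: [0.091, 0.995, 0.028, -0.002]
ft_force: [0.3, 0.5, -0.5]
grip_width: 0.0551
grasp_force: 63.6
```

```bash
python3 - <<'E'
from seg import *
for i in range(5):
    vision.camera("top"); o=bot.get_obs(); print(np.round(o["ft_force"],2))
E
python3 go.py .484 .302 .025 169.5
```

```text
[-0.11 -0.03 -1.45]
[-0.37 -1.06 -0.37]
[ 0.46 -0.08 -1.26]
[-0.76 -0.26 -1.03]
[ 0.04 -0.43 -0.99]
pos [0.483  0.3031 0.0716] yaw 169.51 shift cm [-0.15 -0.36  4.65] twist 0.0 F [ 0.  -0.4 -1. ] t 14.75
```

About 1 N: this is the empty tin. Put it back gently.

Request:
{"op": "send_rows", "data": {"motion": "1 -0.02 -0.1 2 0;1 -0.04 -0.2 3.5 0;1 -0.05 -0.27 4.2 0;1 -0.06 -0.28 4.6 0;1 -0.06 -0.28 4.7 0"}}

```text
clock: 15.25
eef_pos: [0.4835, 0.3031, 0.0248]
tool_rot: [0.091, 0.995, 0.029, -0.001]
ft_force: [0.2, 1.1, -1.6]
grip_width: 0.0552
grasp_force: 63.6
```

Request:
{"op": "send_rows", "data": {"motion": "1 0 0 0 0;1 0 0 0 0"}}

```text
clock: 15.45
eef_pos: [0.4841, 0.3035, 0.0258]
tool_rot: [0.091, 0.995, 0.029, -0.0]
ft_force: [-0.1, 0.4, 0.3]
grip_width: 0.0553
grasp_force: 63.6
```

Request:
{"op": "send_rows", "data": {"motion": "1 0 0 0.1 0;1 0 0 0.2 0;1 0 0 0.2 0;0.1 0 0 0.2 0;-0.4 0 0 0.2 0"}}

```text
clock: 15.95
eef_pos: [0.484, 0.3035, 0.0237]
tool_rot: [0.091, 0.995, 0.029, 0.0]
ft_force: [0.3, -0.1, 0.1]
grip_width: 0.0597
grasp_force: 0.0
```

Request:
{"op": "send_rows", "data": {"motion": "-1 0 0 0 0;-1 0 0 0 0;-1 0 0.2 -3 0;-1 0 0.4 -6 0;-1 0 0.5 -8 0"}}

```text
clock: 16.45
eef_pos: [0.4849, 0.304, 0.105]
tool_rot: [0.091, 0.995, 0.03, 0.0]
ft_force: [0.9, 0.7, -0.5]
grip_width: 0.0853
grasp_force: 0.0
```

```bash
python3 go.py .611 .279 .11 169.5
```

```text
pos [0.4849 0.304  0.105 ] yaw 169.52 shift cm [-12.86  -0.13  -0.57] twist 0.0 F [ 0.9  0.7 -0.5] t 16.45
```

Request:
{"op": "send_rows", "data": {"motion": "-1 -12.7 0 -1.3 0;-1 -12.7 0 -1.3 0;-1 -12.7 0 -1.3 0;-1 -12.7 0 -1.3 0;-1 -12.7 0 -1.3 0"}}

```text
clock: 16.95
eef_pos: [0.6088, 0.2792, 0.1144]
tool_rot: [0.092, 0.995, 0.029, -0.001]
ft_force: [-0.0, 0.3, -0.6]
grip_width: 0.085
grasp_force: 0.0
```

```bash
python3 - <<'E'
from seg import *
im=vision.camera("top")
for t in boxes_of("top","tin_a")[:4]: print(np.round(t["rect"],1),round(t["conf"],2),pix2w("top",*t["rect"][:2],.05).round(3))
E
python3 go.py .610 .279 .023 169.5
```

```text
[175.7 245.9  23.5  28.2] 0.61 [0.413 0.459 0.05 ]
pos [0.6075 0.2798 0.1147] yaw 169.55 shift cm [-0.34 -0.55  9.15] twist 0.001 F [-0.5 -0.1  0.6] t 17.05
```

Request:
{"op": "send_rows", "data": {"motion": "-1 -0.1 -0.1 3 0;-1 -0.2 -0.3 6 0;-1 -0.3 -0.5 8.5 0;-1 -0.3 -0.5 9.1 0;-1 -0.3 -0.5 9.1 0"}}

```text
clock: 17.55
eef_pos: [0.6095, 0.2796, 0.0232]
tool_rot: [0.091, 0.995, 0.028, -0.002]
ft_force: [-0.2, 0.1, 1.2]
grip_width: 0.0852
grasp_force: 0.0
```

Request:
{"op": "send_rows", "data": {"motion": "-1 0 0 0 0;-1 0 0 0 0"}}

```text
clock: 17.75
eef_pos: [0.6125, 0.2803, 0.0264]
tool_rot: [0.091, 0.995, 0.03, 0.001]
ft_force: [0.4, 0.4, 0.2]
grip_width: 0.0852
grasp_force: 0.0
```

```bash
python3 - <<'E'
from h import *
snap("wrist","w7.png")
E
python3 go.py .610 .279 .023 169.5
```

```text
pos [0.6125 0.2802 0.0263] yaw 169.53 shift cm [ 0.22 -0.18  0.32] twist 0.001 F [-0.4 -0.7 -0.3] t 17.8
```

View pics/w7.png

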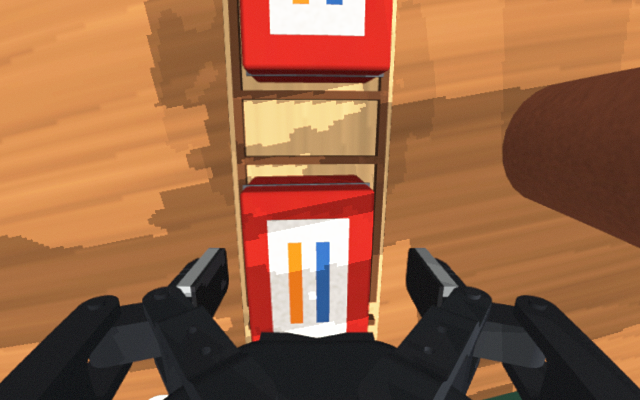

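Far tin sits between the open fingers, centred at column 308 vs. fingers' 316. The empty tin is back in the near bay. Small correction, then grip.

Request:
{"op": "send_rows", "data": {"motion": "-1 0.2 -0.25 0.25 0;-1 0.2 -0.25 0.25 0;0.2 0.2 -0.25 0.25 0;1 0.2 -0.25 0.25 0;1 0.2 -0.25 0.25 0"}}

```text
clock: 18.3
eef_pos: [0.6094, 0.2776, 0.0223]
tool_rot: [0.091, 0.995, 0.029, -0.0]
ft_force: [-1.0, -0.4, 6.2]
grip_width: 0.0552
grasp_force: 65.2
```

Request:
{"op": "send_rows", "data": {"motion": "1 0 0 0 0;1 0 0 0 0;1 0 0 0 0"}}

```text
clock: 18.6
eef_pos: [0.6094, 0.2776, 0.0223]
tool_rot: [0.091, 0.995, 0.029, -0.0]
ft_force: [-0.4, -1.1, 5.6]
grip_width: 0.0554
grasp_force: 64.9
```

Request:
{"op": "send_rows", "data": {"motion": "1 0.02 0.06 -1 0;1 0.03 0.17 -3 0;1 0.06 0.35 -6 0;1 0.1 0.55 -9.5 0;1 0.1 0.55 -9.5 0"}}

```text
clock: 19.1
eef_pos: [0.6116, 0.2791, 0.1223]
tool_rot: [0.091, 0.995, 0.031, 0.004]
ft_force: [0.6, 0.4, -2.3]
grip_width: 0.055
grasp_force: 64.1
```

Request:
{"op": "send_rows", "data": {"motion": "1 0 0 0 0;1 0 0 0 0"}}

```text
clock: 19.3
eef_pos: [0.607, 0.277, 0.1143]
tool_rot: [0.091, 0.995, 0.028, -0.003]
ft_force: [-0.7, 0.5, -4.2]
grip_width: 0.0552
grasp_force: 64.1
```

```bash
python3 go.py .5576 -.0198 .11 165.3
```

```text
pos [0.607  0.277  0.1143] yaw 169.51 shift cm [ -0.55 -30.06  -1.23] twist 0.074 F [-0.7  0.5 -4.2] t 19.3
```

Over 4 N: this is the full tin. To the board.

Request:
{"op": "send_rows", "data": {"motion": "1 0 -3 -0.3 0.074;1 -0.2 -7.5 -0.5 0.074;1 -0.5 -30 -1.2 0.074;1 -0.5 -30 -1.2 0.074;1 -0.5 -30 -1.2 0.074"}}

```text
clock: 19.8
eef_pos: [0.5692, 0.0539, 0.111]
tool_rot: [0.128, 0.991, 0.028, -0.004]
ft_force: [1.9, -1.0, -3.0]
grip_width: 0.0551
grasp_force: 64.2
```

Request:
{"op": "send_rows", "data": {"motion": "1 0 -6 -0.3 0;1 0 -6 -0.3 0;1 0 -6 -0.3 0;1 0 -6 -0.3 0"}}

```text
clock: 20.2
eef_pos: [0.5558, -0.0019, 0.1119]
tool_rot: [0.128, 0.991, 0.029, -0.003]
ft_force: [-0.2, 0.2, -3.6]
grip_width: 0.0549
grasp_force: 64.5
```

```bash
python3 go.py .5576 -.0195 .11 165.3
```

```text
pos [ 0.5558 -0.0019  0.1119] yaw 165.29 shift cm [-0.62 -1.67  0.09] twist -0.0 F [-0.2  0.2 -3.6] t 20.2
```

```bash
python3 go.py .5576 -.0195 .026 165.3
```

```text
pos [ 0.5558 -0.0019  0.1119] yaw 165.29 shift cm [-0.73 -2.15  8.47] twist -0.0 F [-0.2  0.2 -3.6] t 20.2
```

Request:
{"op": "send_rows", "data": {"motion": "1 -0.6 -1.8 2.5 0;1 -0.65 -2 5 0;1 -0.7 -2.1 7 0;1 -0.7 -2.15 8 0;1 -0.7 -2.15 8.4 0"}}

```text
clock: 20.7
eef_pos: [0.5572, -0.0186, 0.0263]
tool_rot: [0.127, 0.991, 0.029, -0.003]
ft_force: [-0.8, 0.4, -3.4]
grip_width: 0.0556
grasp_force: 64.5
```

Request:
{"op": "send_rows", "data": {"motion": "1 0 0 0 0;1 0 0 0 0"}}

```text
clock: 20.9
eef_pos: [0.559, -0.0197, 0.0288]
tool_rot: [0.128, 0.991, 0.029, -0.001]
ft_force: [-0.1, 0.3, -2.9]
grip_width: 0.0553
grasp_force: 64.5
```

```bash
python3 go.py .5576 -.0195 .019 165.3
```

```text
pos [ 0.559  -0.0197  0.0288] yaw 165.34 shift cm [ 0.13 -0.07  0.98] twist 0.001 F [-0.1  0.3 -2.9] t 20.9
```

Request:
{"op": "send_rows", "data": {"motion": "1 0.05 0 0.3 0;1 0.1 0 0.6 0;1 0.1 0 0.8 0;1 0.1 0 0.8 0;1 0.1 0 0.8 0"}}

```text
clock: 21.4
eef_pos: [0.5569, -0.0196, 0.0199]
tool_rot: [0.128, 0.991, 0.029, -0.002]
ft_force: [-0.9, -0.1, -3.6]
grip_width: 0.055
grasp_force: 64.6
```

Request:
{"op": "send_rows", "data": {"motion": "1 0 0 0.1 0;1 0 0 0.1 0;1 0 0 0.1 0"}}

```text
clock: 21.7
eef_pos: [0.557, -0.0195, 0.0189]
tool_rot: [0.128, 0.991, 0.029, -0.002]
ft_force: [-0.4, 0.8, -2.4]
grip_width: 0.0553
grasp_force: 64.6
```

Request:
{"op": "send_rows", "data": {"motion": "1 0 0 0.05 0;1 0 0 0.1 0;1 0 0 0.15 0;1 0 0 0.15 0;1 0 0 0.15 0"}}

```text
clock: 22.2
eef_pos: [0.557, -0.0194, 0.0183]
tool_rot: [0.128, 0.991, 0.029, -0.001]
ft_force: [-3.9, 0.0, 5.1]
grip_width: 0.055
grasp_force: 66.2
```

Request:
{"op": "send_rows", "data": {"motion": "0.3 0 0 0 0;0.1 0 0 0 0;-0.2 0 0 0 0;-0.6 0 0 0 0;-1 0 0 0 0"}}

```text
clock: 22.7
eef_pos: [0.5577, -0.0194, 0.0176]
tool_rot: [0.128, 0.991, 0.029, -0.001]
ft_force: [0.1, 0.1, -0.7]
grip_width: 0.0805
grasp_force: 0.0
```

Request:
{"op": "send_rows", "data": {"motion": "-1 0 0 0 0;-1 0 0.1 -2 0;-1 0 0.3 -5 0;-1 0 0.6 -10 0;-1 0 0.9 -15 0"}}

```text
clock: 23.2
eef_pos: [0.558, -0.0193, 0.1682]
tool_rot: [0.128, 0.991, 0.029, -0.003]
ft_force: [1.5, 0.5, 0.5]
grip_width: 0.0853
grasp_force: 0.0
```

Request:
{"op": "send_rows", "data": {"motion": "-1 15 -5 -5 0;-1 15 -5 -5 0;-1 15 -5 -5 0;-1 15 -5 -5 0;-1 15 -5 -5 0"}}

```text
clock: 23.7
eef_pos: [0.3993, -0.0326, 0.2174]
tool_rot: [0.129, 0.991, 0.029, -0.0]
ft_force: [0.5, -0.3, -0.9]
grip_width: 0.0853
grasp_force: 0.0
```

```bash
python3 - <<'E'
from seg import *
o=bot.get_obs(); print(o["eef_pos"],o["ft_force"]); im=vision.camera("top"); im2=vision.camera("scene")
for n,i,(x0,y0,x1,y1) in (("a",im,(190,120,450,270)),("b",im2,(180,130,470,310))):
    cv2.imwrite(f"pics/f{n}.png",cv2.resize(i[y0:y1,x0:x1,::-1],(580,300)))
cv2.imwrite("pics/f.png",np.vstack([cv2.imread("pics/fa.png"),cv2.imread("pics/fb.png")]))
print(rect("top",im,(22,120,100),(34,255,255),(390,140,440,250),.056))
E
```

```text
[ 0.39929437 -0.03256684  0.21740919] [ 0.48206032 -0.30600529 -0.87512018]
(array([ 558.4, -265.2]), array([ 21. , 233.9]), np.float32(7.49), np.int32(512))
```

View pics/f.png

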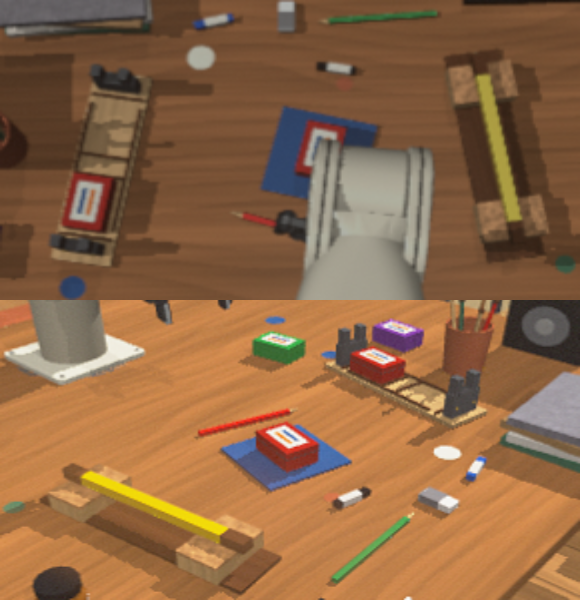

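Full tin stands inside the blue board, bar lies on both blocks, bystanders untouched. One check that the empty tin is properly seated in its bay.

```bash
python3 - <<'E'
from h import *
im=vision.camera("scene")[:,:,::-1].copy()
x0,y0,w,h=320,130,150,100
big=cv2.resize(im[y0:y0+h,x0:x0+w],None,fx=5,fy=5,interpolation=cv2.INTER_CUBIC)
a=np.radians(-10.5); c=np.array([.545,.291])+.065*-np.array([np.cos(a),np.sin(a)])
for z in(.01,.05):
    P=[((w2pix("scene",[*(c+[np.cos(a)*x-np.sin(a)*y,np.sin(a)*x+np.cos(a)*y]),z])-[x0,y0])*5+2) for x,y in((.042,.028),(.042,-.028),(-.042,-.028),(-.042,.028))]
    cv2.polylines(big,[np.int32(P)],True,(0,255,0),1)
cv2.imwrite("pics/g.png",big)
E
```

```text
(no output)
```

View pics/g.png

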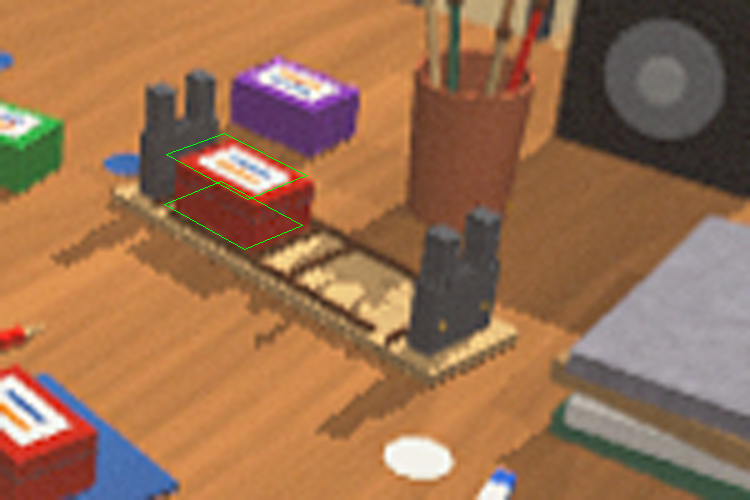

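The empty tin sits low and level in the near bay, within about 2 image pixels of the outline predicted for a seated tin. Handing in.

```bash
python3 -c "
from workcell import workorder
print(workorder.job_done())"
```

```text
the job is handed in; nothing more can be done
None
```

The job is handed in after about 24 s of the 72 s: the bar lies across both cork blocks, the full tin (the one from the far bay, about 4 N) stands on the blue board, and the empty one (about 1 N) is back in the near bay.

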